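# Draw the flush bolt and load the double-door cabinet

## Task

Put the long flat carton away in the small double-door cabinet. First swing the plain leaf wide open by its handle, then slide the bolt on the other leaf all the way down and swing that leaf wide open too (both leaves a little past square to the front), and finally push the carton along the worktop, straight and all the way into the cabinet, so that no part of it is left in the way of the doors. Leave both leaves open and the bolt drawn, keep the carton flat on the worktop, and do not disturb the dropper bottle, petri dish, kit box and tape roll standing nearby.

Things in the scene. Friction and masses are not known exactly. Their poses are not given: they have to be found in the camera images.
- cabinet: Fixed low grey cabinet, no floor, 270 wide, 113 high, 130 mm deep, two white leaves in front. Origin: on the worktop, middle of the front edge of the side walls (= leaves' back faces). x into the cabinet, y to its left seen from the robot (bolted leaf's side), z up. Inside 262 wide, 126 deep, 101 mm high. Roof from x = 22 mm back; only a 32 mm wide steel keeper over the bolt reaches to x = -18.
- active_leaf (a joint): Hinge of the plain leaf (right half seen from the robot), rad: 0 shut, grows as it swings out towards the robot (counter-clockwise from above), stop at 1.95. 0.5 kg; hinge friction 0.1 N m keeps it where it is left. No latch; may start slightly ajar. Leaf 134 mm wide, 16 thick, z 6 to 99 mm; a strip on its free edge overlaps the other leaf's front by 9 mm.
- passive_leaf (a joint): Hinge of the bolted leaf (left half), rad: 0 shut, grows as it swings out towards the robot (clockwise from above), stop at 1.95. Same size, weight and hinge friction as the other leaf. It cannot open while the bolt is up.
- bolt (a joint): Slide of the flush bolt on the bolted leaf, m. About 0 is thrown (the rod stands up in the hole of the roof's steel keeper), 0.024 is fully drawn down (end stop); the leaf is free from about 0.012 on. Friction 3 N holds it where it is left; push it down with about 5 to 10 N.
- thumb_top (a point): Middle of the top of the bolt's steel thumb piece, 24 mm wide, 14 high, sticking out 40 mm from the front of the bolted leaf near its free edge. This point lies 26 mm out from the face and, bolt thrown, 26 mm below the roof's top; it moves down with the bolt. Axes are those of the leaf (at 0 the cabinet's).
- active_handle (a point): Middle of the level bar of the plain leaf's bow handle: steel bar 10 mm thick, 76 mm long, its axis 47 mm in front of the leaf's face, 88 mm above the worktop. Between bar and leaf a gap 42 mm deep and 66 mm wide is open above and below. Axes turn with the leaf (at 0 the cabinet's): x from bar to leaf, y along the bar.
- passive_handle (a point): The same point of the same handle on the bolted leaf.
- active_hinge (a point): On the hinge axis (vertical) of the plain leaf, 88 mm above the worktop; 135 mm to the right of the cabinet's origin.
- passive_hinge (a point): On the hinge axis (vertical) of the bolted leaf, 88 mm above the worktop; 135 mm to the left of the cabinet's origin.
- carton: Loose closed white carton, 224 x 89 x 68 mm, about 0.3 kg, lying crosswise in front of the cabinet, out of line with the opening sideways and in yaw. Origin: centre of the underside; x along its length, y along the 89 mm depth, z up. Slides when pushed low down. At the end its centre lies at least 44 mm behind the cabinet's front edge, its length along the cabinet's y.
- dropper_bottle: Loose dropper bottle, 30 mm across, 78 mm high; origin at the centre of its base. Leave alone.
- petri_dish: Loose petri dish, 62 mm across, 13 mm high; origin at the centre of its base. Leave alone.
- kit_box: Loose kit box, 62 x 120 x 85 mm; origin at the centre of its base. Leave alone.
- tape_roll: Loose roll of tape lying flat, 100 mm across, 25 mm high; origin at the centre of its base. Leave alone.

How it is judged:
On the way, in this order (a step that is already met when the one before it is completed fails the run):
1. the plain leaf is swung wide open (value of joint active_leaf above 1.45 rad), for 0.2 s.
2. the bolt is drawn down (value of joint bolt above 0.018 m), for 0.2 s.
3. the bolted leaf is swung wide open (value of joint passive_leaf above 1.45 rad), for 0.2 s.
At the end, for the whole second after the job is handed in: Both leaves stand open by more than 1.45 rad (83 degrees), the bolt is drawn by more than 18 mm, and the carton lies flat, at rest and released inside the cabinet: its centre more than 42 mm behind the front edge and within 25 mm of the middle, its length within 0.12 rad of the cabinet's width (value of joint each of active_leaf, passive_leaf above 1.45 rad and value of joint bolt above 0.018 m and x of carton in the frame of cabinet above 0.042 m and y of carton in the frame of cabinet between -0.025 and 0.025 m and z of carton in the frame of cabinet below 0.01 m and angle between the x axis of carton and the y axis of cabinet, either way round below 0.12 rad and angle between carton's own z axis and vertical below 0.08 rad and linear speed of carton below 0.02 m/s); the robot touches nothing.
It fails at once if the carton is tipped or lifted off the worktop (angle between carton's own z axis and vertical above 0.3 rad or height (world z) of carton above 0.03 m).
It fails at once if a bystander (dropper bottle, petri dish, kit box, tape roll) is shifted by more than 30 mm or the bottle is knocked over (distance of any of dropper_bottle, petri_dish, kit_box, tape_roll from where it was at the start of the episode above 0.03 m or angle between dropper_bottle's own z axis and vertical above 0.5 rad).
It also fails if it takes over 72 s, if anything falls off the work surface, if the arm or the gripper's body presses on something with over 40 N, if the wrist force passes 120 N, or if a joint passes its speed limit or range.

## Robot

A 6-joint arm with a two-finger parallel gripper is mounted at the origin on a cart in front of the work surface, level with it; the furniture and walls round the work are solid. World frame = base frame: x ahead of the robot, y to its left, z up, the work surface at z = 0. Lengths are in m, angles in rad, forces in N, time in s.
With the tool pointing down it reaches from about 0.275 to 0.875 m from the base axis. Payload 12.5 kg.
Tool frame: the origin (TCP) lies on the centre line of the jaws, within the pads' length; the fingertips stand r.finger_overhang ahead of it and the grasp point (between the pads) lies 3 mm ahead of it (r.finger_overhang is the distance from the TCP to the fingertips, in m); z points along the fingers, y is the direction in which the jaws open and shut (so a half turn about z gives the same grasp; the last joint's range is limited). The gripper opens to 85 mm and grips with 20 to 120 N. Pads are 22 mm wide; open, the fingers measure 114 mm over their backs; the gripper's body (76 mm by 85 mm) begins 54 mm behind the grasp point. The pads swing forward as they close: fully open they stand 13 mm farther back than shut.
Start: joints at [-1.36, 0.351, 1.652, -0, 1.139, -0.085], TCP at [0.16, -0.526, 0.253] pointing down, gripper open.
Joint ranges: [-2.75, 2.75], [-0.79, 2.1], [0.01, 2.65], [-1.57, 4.71], [0.07, 3.14], [-2.87, 2.87]. Speed limits (rad/s): [2.22, 2.22, 2.79, 3.14, 3.14, 3.14].

## Interface

Orientations are given as a unit quaternion [x, y, z, w].
In Python, from cell import r, optics gives the robot as it stands. The module is installed in compiled form; this text tells all that it offers. Calls block until the motion is done:
- r.move_to(position, orientation): joint-space move of the TCP to a pose.
- r.move_linear(position, rot=None, vel=0.15): straight line of the TCP; rot=None keeps the orientation; vel is the mean speed in m/s.
- r.set_joints(angles): joint-space move.
- r.set_gripper(opening, squeeze=None): opening from 0.0 (shut) to 1.0 (fully open); squeeze is the grip in N (None keeps the last); returns when the fingers have stopped.
- r.sleep(seconds).
- r.inverse_kinematics(position, orientation): joint angles nearest the present ones, or None.
- optics.get_image(name): name is "scene" or "top" or "wrist"; returns a dict with "pixels" (420x560x3 uint8, red, green, blue), "depth" (420x560 float32, m along the optical axis (not along the pixel's ray), 0 where there is no reading), "fx", "fy", "cx", "cy" (pixels), "camera_from_world" (4x4, takes a point from world to camera coordinates); the wrist camera has in their place "mount" (4x4, takes a point from camera to tool coordinates, whose origin is the TCP and whose axes are the flange's). Camera axes: x right, y down, z forward; pixel columns grow to the right and rows downward; lengths in m; the calibration is good to about 2 mm. A picture is of the moment at which its call begins: read the wrist's pose just before it.
A pose or a line that the arm cannot do raises r.PlanningError and nothing moves.
- r.hand_in(): hands the job in, once; it reports no verdict.
Readings, each from a call of its own:
- r.current_t(): time.
- r.current_q(): joint angles.
- r.current_qvel(): joint speeds.
- r.current_effort(): joint torques, N m.
- r.current_tool_pos(): TCP position.
- r.current_ee_rot(): TCP orientation.
- r.current_contact_force(): force on the tool from outside, world axes, zero at the start.
- r.current_torque(): the same for the moment, N m.
- r.current_opening(): opening from 0.0 (shut) to 1.0 (fully open).
Only numpy, scipy, OpenCV 4.12 (cv2) and the standard library are available. Lean on these libraries where they do the work, as an engineer would, in place of code of your own. Each camera call takes 0.05 s, during which the arm holds its last target. There are 200 camera calls.

## Working session

There is one attempt and no reset: what is moved stays moved. The work goes in short steps, each a Python script; the robot and the scene stay as the last script left them, time stands still between calls to the robot, and variables do not carry over. Pictures are saved under pics/ and viewed, about 8 in all and at most 12, crops included, and the job is handed in when it is done.

```bash
mkdir -p pics
cat > h.py <<'E'
import numpy as np, cv2
from cell import r, optics
from scipy.spatial.transform import Rotation as R
def snap(name,f):
    d=optics.get_image(name); cv2.imwrite('pics/%s.png'%f,cv2.cvtColor(d['pixels'],cv2.COLOR_RGB2BGR))
    np.savez('pics/%s.npz'%f,**d); return d
def cloud(d):
    z=d['depth']; v,u=np.mgrid[:z.shape[0],:z.shape[1]]
    P=np.stack([(u-d['cx'])/d['fx']*z,(v-d['cy'])/d['fy']*z,z],-1)
    T=np.linalg.inv(d['camera_from_world']); W=P@T[:3,:3].T+T[:3,3]; W[z==0]=np.nan; return W
E
python3 - <<'E'
from h import *
for n in ('top','scene'):
    d=snap(n,n); print(np.linalg.inv(d['camera_from_world']).round(3), d['fx'])
a=[cv2.imread('pics/%s.png'%n) for n in('top','scene')]
print(r.current_t(),r.current_tool_pos(),r.current_ee_rot(),r.finger_overhang)
E
```

```text
[[ 1.01e-01 -9.70e-01  2.22e-01  1.80e-01]
 [-9.95e-01 -9.80e-02  2.10e-02 -4.80e-02]
 [ 1.00e-03 -2.23e-01 -9.75e-01  1.69e+00]
 [ 0.00e+00  0.00e+00  0.00e+00  1.00e+00]] 533.1502454041934
[[-0.643 -0.385  0.662 -0.403]
 [-0.766  0.343 -0.544  0.752]
 [-0.018 -0.857 -0.515  0.852]
 [ 0.     0.     0.     1.   ]] 410.295372872304
0.1 [ 0.16029227 -0.52585398  0.25282015] [ 9.89086270e-01  1.47336671e-01 -2.97709675e-05 -5.04198788e-04] 0.022
```

View pics/top.png

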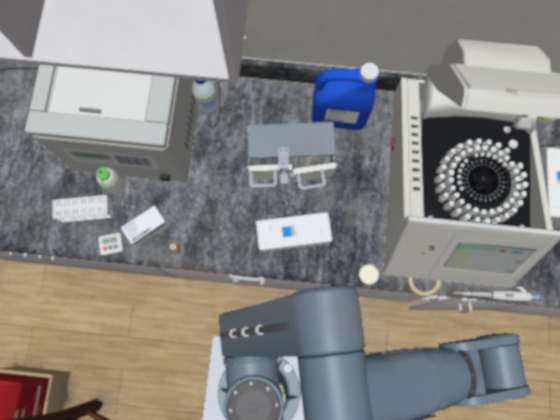

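View pics/scene.png

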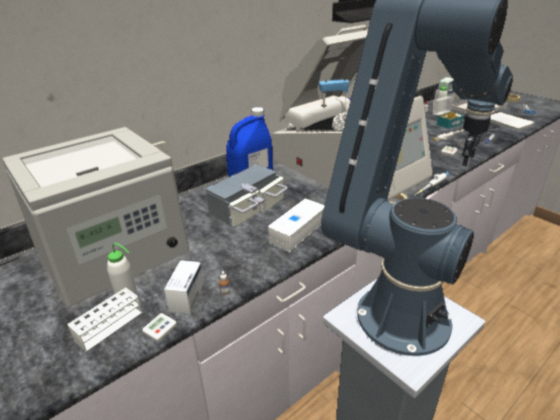

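The top view shows the cabinet roof around (292,140), leaves with handles near (262,180) and (312,180), the bolt at (284,155-180), carton at (293,231), petri dish (369,274), bottle (174,247), kit box (143,225) and tape (424,283).

Run:
```python
from h import *
d=dict(np.load('pics/top.npz')); W=cloud(d)
def rect(u0,v0,u1,v1,z0,z1,n):
    w=W[v0:v1,u0:u1]; m=(w[...,2]>z0)&(w[...,2]<z1); p=w[m]
    c,s,a=cv2.minAreaRect(p[:,:2].astype(np.float32)*1000); print(n,len(p),np.round(c,1),np.round(s,1),round(a,2),'z',np.median(p[:,2]).round(4)); return p
rect(235,110,350,175,.106,.125,'roof')
rect(240,190,350,270,.058,.078,'carton')
rect(240,150,350,200,.075,.104,'leaves')
rect(355,262,384,288,.006,.03,'petri'); rect(400,262,446,300,.015,.04,'tape'); rect(115,195,172,250,.07,.1,'kit'); rect(160,235,190,260,.03,.1,'bottle')
im=cv2.imread('pics/top.png')[110:255,235:350]
cv2.imwrite('pics/c1.png',cv2.resize(im,None,fx=4.1,fy=4.1,interpolation=cv2.INTER_CUBIC))
for v in range(150,200,4): print(v,[ (int(1000*x) if x==x else -1) for x in W[v,240:350:5,2]])
```

```text
roof 3060 [772.9 -47. ] [200.8 320.2] 6.36 z 0.1147
carton 2033 [492.9 -59. ] [ 91.5 224.4] 12.92 z 0.07
leaves 944 [674.  -35.3] [108.9 282.9] 6.14 z 0.0952
petri 357 [ 390.7 -308.5] [90.2 75.6] 89.1 z 0.0148
tape 223 [ 366.9 -469. ] [140.9  54.6] 89.77 z 0.0263
kit 837 [434.4 380.2] [137.9 121. ] 40.83 z 0.0864
bottle 79 [406.3 307. ] [29.2 27.4] 14.42 z 0.0493
150 [-2, 6, 105, 113, 109, 117, 116, 113, 117, 122, 116, 116, 117, 114, 110, 113, 112, 118, 114, 0, 7, 0]
154 [4, 3, -1, 114, 106, 117, 114, 102, 115, 117, 116, 114, 111, 115, 110, 121, 120, 115, 110, 5, 5, 1]
158 [0, 6, 92, 0, 3, 11, -1, 0, 113, 117, 6, 1, 5, 5, 0, -5, 4, 3, -2, 5, 1, 5]
162 [-4, 5, 90, 0, 2, 1, -1, 0, 120, 113, 1, -3, 4, 0, 2, 1, 7, 3, 1, 3, 0, 5]
166 [1, 7, 100, 94, 98, 104, 98, 107, 117, 106, 100, 6, 0, 5, 103, 95, 96, 100, 99, 110, 1, 2]
170 [9, 3, 99, 95, 96, 91, 83, 93, 88, 95, 86, 98, 105, 103, 107, 98, 95, 87, 68, 32, 4, -4]
174 [1, 13, 94, 56, 49, 58, 47, 99, 42, 83, 39, 101, 89, 72, 67, 53, 42, 35, 26, 1, 8, 5]
178 [8, 1, 95, 2, 0, -3, 1, 91, 7, 92, 2, 48, 97, 26, 19, 0, -1, 84, -2, 0, -1, 7]
182 [5, 7, 102, 0, -1, 0, -2, 93, 3, 85, 1, -4, 99, 2, 5, 3, 1, 90, 0, 0, 0, 0]
186 [-7, -1, -8, 91, 94, 91, 89, 0, -1, 0, -4, 3, 94, 91, 95, 94, 90, 0, -1, -1, 8, 3]
190 [3, 3, 2, 3, -4, 3, 2, 0, 0, 0, 9, 2, 1, -4, 5, -3, 3, 5, 6, -1, -5, -5]
194 [3, 5, -2, 4, 0, 3, -3, -9, 0, 13, 0, 0, 0, -2, 0, 8, 6, 1, 0, 7, 0, 0]
198 [2, -4, 2, 1, -1, 9, 7, 2, 0, 1, 2, -3, 3, 3, 2, 4, 7, -9, 1, -4, 3, -1]
```

View pics/c1.png

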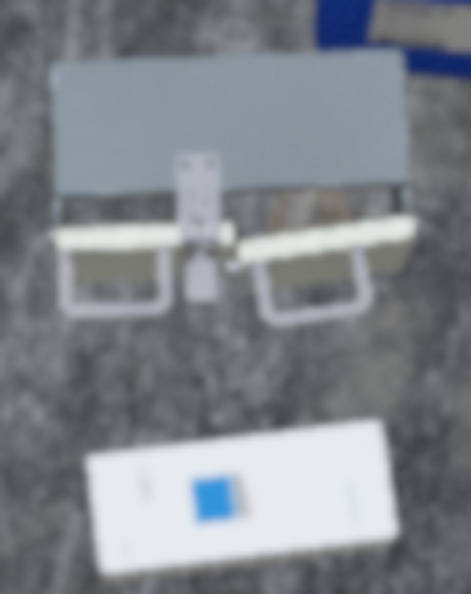

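```bash
cat >> h.py <<'E'
def px2w(d,uv,z,T=None):
    T=np.linalg.inv(d['camera_from_world']) if T is None else T
    uv=np.atleast_2d(uv).astype(float); ray=np.c_[(uv[:,0]-d['cx'])/d['fx'],(uv[:,1]-d['cy'])/d['fy'],np.ones(len(uv))]@T[:3,:3].T
    return T[:3,3]+ray*((z-T[2,3])/ray[:,2])[:,None]
E
python3 - <<'E'
from h import *
d=dict(np.load('pics/top.npz'))
def f(pts,z,n):
    uv=(np.array(pts)+.5)/4.1-.5+[235,110]; w=px2w(d,uv,z)[:,:2]*1000; print(n,w.round(1).tolist()); return w
def ang(a,b): return np.degrees(np.arctan2(*(a-b)[::-1]))
w=f([(53,63),(405,50),(409,183),(59,195)],.113,'roof BL BR FR FL')
print('yaw (y axis) from back, front', ang(w[0],w[1])-90, ang(w[3],w[2])-90, 'size',np.linalg.norm(w[0]-w[1]),np.linalg.norm(w[0]-w[3]))
f([(55,228),(182,223)],.099,'passive top back edge')
w=f([(418,217),(238,241)],.099,'active top back edge'); print(ang(w[1],w[0])-90)
w=f([(62,310),(168,308)],.093,'passive handle'); print(ang(w[0],w[1])-90)
w=f([(270,319),(370,301)],.093,'active bar'); print(ang(w[0],w[1])-90)
w=f([(203,300),(203,153)],.1,'thumb tip, keeper back')
w=f([(88,457),(382,420),(399,535),(105,576)],.068,'carton'); print(w.mean(0),ang(w[0],w[1])-90,ang(w[3],w[2])-90)
E
```

```text
roof BL BR FR FL [[805.6, 119.2], [843.6, -149.1], [736.6, -160.6], [700.2, 102.4]]
yaw (y axis) from back, front 8.067907733954641 7.8714282088854475 size 270.9609920789529 106.68007950289146
passive top back edge [[678.3, 103.8], [692.0, 8.0]]
active top back edge [[715.0, -170.6], [682.1, -35.8]]
13.732360575458003
passive handle [[616.1, 91.7], [625.8, 11.9]]
6.925367821226004
active bar [[625.0, -65.8], [646.8, -140.0]]
16.353064301639975
thumb tip, keeper back [[632.7, -14.0], [749.3, -2.4]]
carton [[510.1, 61.1], [561.3, -158.3], [474.2, -178.2], [421.0, 38.3]]
[491.62628654 -59.26421301] 13.13301428560517 13.812236151740322
```

```bash
cat >> h.py <<'E'
O=np.array([.696,-.0325]); YAW=np.radians(8.0)
def c2w(x,y,z): 
    c,s=np.cos(YAW),np.sin(YAW); return np.array([O[0]+c*x-s*y,O[1]+s*x+c*y,z])
def w2c(p):
    c,s=np.cos(YAW),np.sin(YAW); p=np.atleast_2d(p)[:,:2]-O; return np.c_[c*p[:,0]+s*p[:,1],-s*p[:,0]+c*p[:,1]]
def down(psi,tilt=0): # psi rad: tool x heading; 
    return (R.from_euler('z',psi)*R.from_euler('x',np.pi)).as_quat()
def handle(side,th,lx=-.063,ly=None,z=.095): # side -1 active, +1 passive
    ly=(.080 if side<0 else .041) if ly is None else ly
    a=-side*th; v=R.from_euler('z',a).apply([lx,-side*ly,0]); 
    return c2w(v[0],side*.135+v[1],z), down(YAW+a+np.pi/2)
def wristT(): 
    T=np.eye(4); T[:3,:3]=R.from_quat(r.current_ee_rot()).as_matrix(); T[:3,3]=r.current_tool_pos(); return T
def wsnap(f):
    T=wristT(); d=snap('wrist',f); d['T']=T@d['mount']; np.savez('pics/%s.npz'%f,**d); return d
E
python3 - <<'E'
from h import *
r.move_linear([.36,-.08,.3],vel=.4)
p,q=handle(-1,.13,z=.26); print(p)
r.move_to(p,q); d=wsnap('w1'); print(d['mount'].round(3),d['fx'],r.current_t(),r.current_q().round(2) if hasattr(r.current_q(),'round') else r.current_q())
E
```

```text
[ 0.63275482 -0.10585794  0.26      ]
[[-0.001 -0.946 -0.324  0.084]
 [ 1.    -0.001 -0.     0.   ]
 [-0.    -0.324  0.946 -0.121]
 [ 0.     0.     0.     1.   ]] 328.82514723637206 3.125 [-0.24  0.51  1.39 -0.    1.24 -0.51]
```

View pics/w1.png

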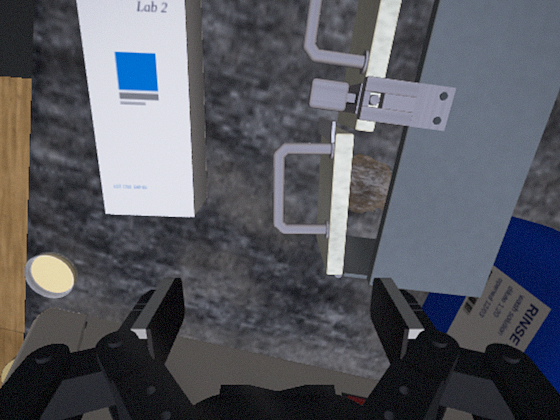

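The wrist picture shows the active bar from (280,150) to (281,229), its leaf's top from (343,133) to (336,275), the thumb piece at (312-350,80-110), the passive bar ending near (312,48), and the roof's right corners at (372,282) and (480,294).

Run:
```python
from h import *
d=dict(np.load('pics/w1.npz')); T=d['T']
def f(p,z,n): 
    w=w2c(px2w(d,p,z,T))*1000; print(n,w.round(1).tolist()); return w
w=f([(280,152),(280,227)],.093,'active bar'); print('th bar',np.arctan2(-(w[0]-w[1])[0],(w[0]-w[1])[1]))
w=f([(353,133),(345,275),(333,135),(328,273)],.099,'active leaf back free, back hinge, front free, front hinge'); print([np.arctan2(-(w[i]-w[i+1])[0],(w[i]-w[i+1])[1]) for i in(0,2)])
f([(372,282),(480,294),(435,10)],.113,'roof FR BR frontline')
f([(311,82),(311,108),(348,82),(347,110)],.087,'thumb top')
f([(312,48),(365,64)],.093,'passive bar end, root')
f([(365,77),(358,120),(455,90)],.113,'keeper')
f([(196,217),(107,214),(183,0)],.068,'carton FR, RR, F')
```

```text
active bar [[-75.6, -22.9], [-66.5, -92.4]]
th bar 0.13034228748064927
active leaf back free, back hinge, front free, front hinge [[-17.2, 1.4], [2.2, -131.6], [-33.5, -2.3], [-14.6, -131.5]]
[np.float64(0.14462389368108727), np.float64(0.14556939615821748)]
roof FR BR frontline [[24.2, -128.1], [128.0, -127.8], [20.2, 93.6]]
thumb top [[-57.4, 36.9], [-54.1, 16.6], [-26.8, 40.8], [-23.3, 18.9]]
passive bar end, root [[-61.1, 61.3], [-17.1, 55.3]]
keeper [[-19.8, 44.0], [-18.6, 12.6], [50.4, 43.7]]
carton FR, RR, F [[-150.6, -102.1], [-239.7, -110.2], [-170.3, 86.7]]
```

```bash
sed -i 's/^O=.*/O=np.array([.6956,-.0295]); YAW=np.radians(8.0)/; s/\.080 if side<0 else \.041/.083 if side<0 else .042/' h.py
cat >> h.py <<'E'
def swing(side,th0,th1,z=.095,vel=.15):
    for th in np.linspace(th0,th1,int(np.ceil(abs(th1-th0)/.15))+1)[1:]:
        p,q=handle(side,th,z=z); r.move_linear(p,q,vel=vel)
    print('swung',r.current_t(),np.round(r.current_contact_force(),1))
E
python3 - <<'E'
from h import *
# feasibility
for s,a in((-1,.14),(1,0)):
    for t in np.linspace(a,1.75,8):
        p,q=handle(s,t); j=r.inverse_kinematics(p,q); print(s,round(t,2),p.round(3),None if j is None else np.round(j,2))
r.set_gripper(.5)
p,q=handle(-1,.14,z=.15); r.move_linear(p,q,vel=.15)
r.move_linear(handle(-1,.14)[0],vel=.08); print(np.round(r.current_contact_force(),1))
r.set_gripper(.22,20); print(r.current_opening(),np.round(r.current_contact_force(),1))
swing(-1,.14,.6); wsnap('w2'); print(r.current_t())
E
```

```text
-1 0.14 [ 0.631 -0.101  0.095] [-0.23  0.69  1.52  0.    0.93 -0.51]
-1 0.37 [ 0.619 -0.121  0.095] [-0.27  0.68  1.55  0.    0.91 -0.78]
-1 0.6 [ 0.612 -0.144  0.095] [-0.31  0.68  1.55  0.    0.91 -1.05]
-1 0.83 [ 0.61  -0.168  0.095] [-0.34  0.68  1.54  0.    0.92 -1.31]
-1 1.06 [ 0.614 -0.192  0.095] [-0.38  0.7   1.51  0.    0.93 -1.57]
-1 1.29 [ 0.623 -0.214  0.095] [-0.4   0.72  1.46  0.    0.96 -1.83]
-1 1.52 [ 0.637 -0.233  0.095] [-0.42  0.76  1.4   0.    0.99 -2.08]
-1 1.75 [ 0.655 -0.249  0.095] [-0.43  0.79  1.33  0.    1.02 -2.32]
1 0.0 [0.62  0.054 0.095] [ 0.01  0.67  1.57 -0.    0.9  -0.13]
1 0.25 [0.61  0.069 0.095] [ 0.04  0.66  1.6  -0.    0.89  0.15]
1 0.5 [0.603 0.087 0.095] [ 0.07  0.65  1.61 -0.    0.88  0.43]
1 0.75 [0.601 0.106 0.095] [ 0.1   0.65  1.6  -0.    0.89  0.71]
1 1.0 [0.604 0.125 0.095] [ 0.13  0.66  1.59 -0.    0.89  0.99]
1 1.25 [0.611 0.142 0.095] [ 0.15  0.68  1.56 -0.    0.91  1.26]
1 1.5 [0.623 0.157 0.095] [ 0.17  0.7   1.51 -0.    0.93  1.53]
1 1.75 [0.637 0.169 0.095] [ 0.19  0.73  1.46 -0.    0.96  1.8 ]
[-0.3 -0.6 -0.4]
0.22294330510918672 [0.1 0.  0.5]
swung 6.7583 [ 0.2 -0.2 -0.2]
6.8083
```

View pics/w2.png

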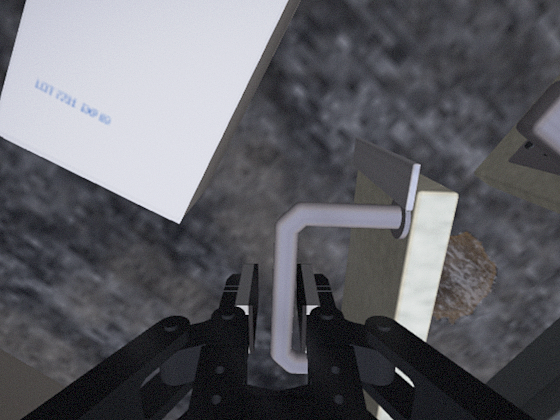

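The bar (x≈285) sits between the pads and the leaf is following. I'll go on.

```bash
python3 - <<'E'
from h import *
swing(-1,.6,1.78)
r.set_gripper(.45); p=np.array(r.current_tool_pos()); r.move_linear(p+[0,0,.11],vel=.2)
d=wsnap('w3'); q=r.current_ee_rot()
# bolt: from above, shut fingers, tool y along cabinet y
r.set_gripper(0.0)
pb=c2w(-.044,.025,.17); 
r.move_linear(c2w(-.1,-.05,.21),vel=.3)
r.move_to(pb,down(YAW+0)) if r.inverse_kinematics(pb,down(YAW)) is not None else print('no ik')
print(r.current_t(),r.current_q(),r.current_tool_pos(),pb); wsnap('w4')
E
python3 -c "
import cv2,numpy as np
a=cv2.imread('pics/w3.png');b=cv2.imread('pics/w4.png')
cv2.imwrite('pics/c2.png',cv2.resize(np.hstack([a,b]),(800,300),interpolation=cv2.INTER_AREA))"
```

```text
swung 9.2083 [-0.6 -0.9  0.2]
14.3667 [-8.86798826e-02  6.14869531e-01  1.45107753e+00 -1.78205973e-05
  1.07559452e+00  1.34221698e+00] [ 0.64856765 -0.01098653  0.17001164] [ 0.64854888 -0.01086691  0.17      ]
```

View pics/c2.png

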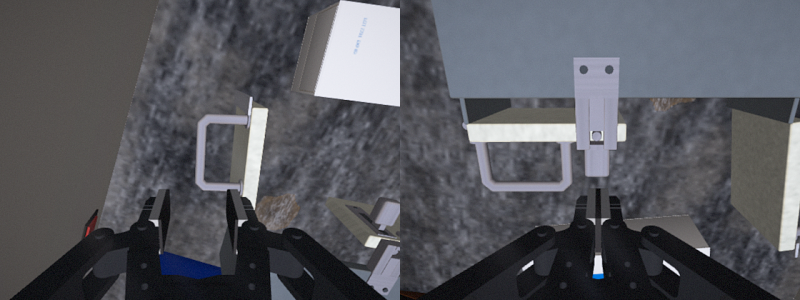

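The plain leaf stands wide open (left half, leaf top from (260,108) to (250,205)). The shut fingers are centred on the thumb piece in the right half (x≈597).

Run:
```python
from h import *
d=dict(np.load('pics/w3.npz')); w=w2c(px2w(d,np.array([(267,110),(257,200)])/ (800/1120),.099,d['T'])); print(w.round(4)); v=w[0]-w[1]; print('th',np.arctan2(-v[0],v[1]))
x,y,z=r.current_tool_pos()
r.move_linear([x,y,.115],vel=.12); f0=np.array(r.current_contact_force())
for zz in np.arange(.111,.0795,-.002):
    r.move_linear([x,y,zz],vel=.03); f=np.array(r.current_contact_force())-f0; print(round(zz,3),np.array(r.current_tool_pos()).round(4)[2],f.round(1))
    if abs(f[2])>18: break
r.sleep(.3); print(r.current_t())
```

```text
[[-0.13   -0.1583]
 [-0.0341 -0.1397]]
th 1.762309983325926
0.111 0.1113 [-0.6  1.  -0.5]
0.109 0.109 [ 0.6  0.4 -0.4]
0.107 0.1068 [-0.1  0.8  0.5]
0.105 0.1049 [ 0.2  0.8 -1.1]
0.103 0.1028 [-0.5  0.3  0.9]
0.101 0.1008 [ 0.4  0.6 -0.8]
0.099 0.0988 [0.2 1.  0. ]
0.097 0.0968 [0.6 1.3 0. ]
0.095 0.0948 [ 0.4  0.9 -0.3]
0.093 0.0928 [-0.5  0.3  0.3]
0.091 0.0908 [-0.5  0.6 -0.5]
0.089 0.0888 [ 0.9  0.7 -0.4]
0.087 0.0868 [-0.7  1.4 -0.9]
0.085 0.085 [0.3 0.7 1.8]
0.083 0.0846 [-6.8 -0.4 16.2]
0.081 0.0842 [-12.3  -1.5  30.9]
19.3583
```

Run:
```python
from h import *
x,y,z=r.current_tool_pos()
r.move_linear([x,y,.17],vel=.2); d=wsnap('w5'); print(r.current_t())
a=np.load('pics/w4.npz')['pixels'];b=d['pixels']
o=np.hstack([i[60:270,300:520] for i in(a,b)])[:,:,::-1]; cv2.imwrite('pics/c3.png',cv2.resize(o,None,fx=1.8,fy=1.8))
```

```text
20.0
```

View pics/c3.png

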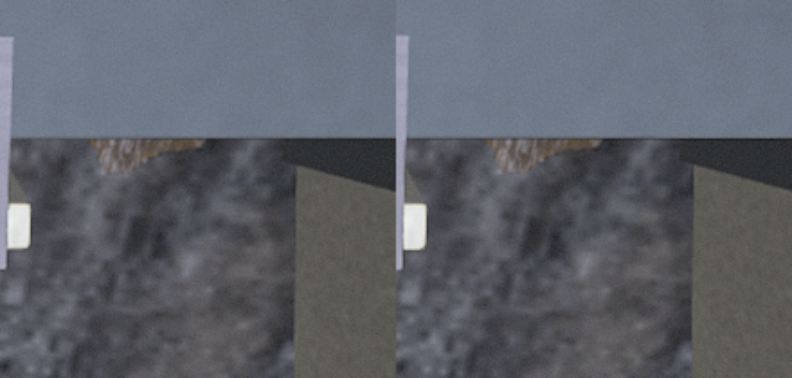

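The crop missed the bolt, which sits at x≈200-310 in the full picture, so I'm recropping.

Run:
```python
from h import *
a=np.load('pics/w4.npz')['pixels'];b=np.load('pics/w5.npz')['pixels']
o=np.hstack([i[70:290,200:340] for i in(a,b)])[:,:,::-1]; cv2.imwrite('pics/c4.png',cv2.resize(o,None,fx=2.6,fy=2.6))
```

```text
(no output)
```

View pics/c4.png

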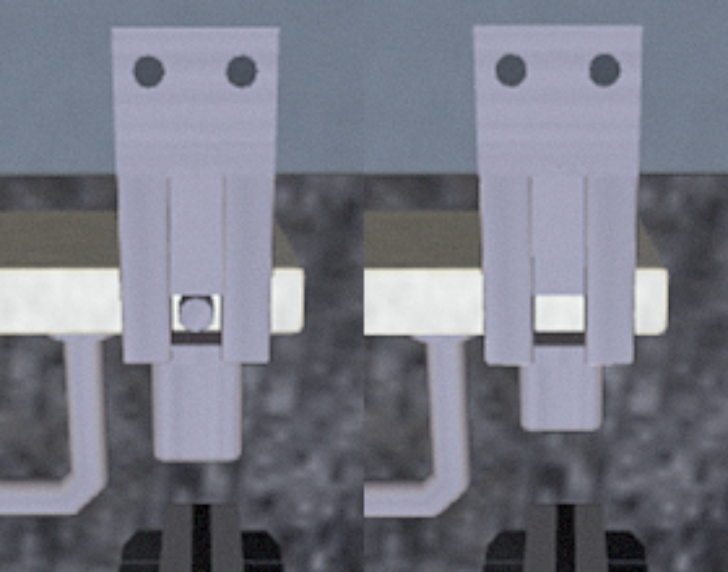

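The rod seen in the keeper hole at (196,313) is gone on the right and the thumb piece is visibly lower, so the bolt is drawn. Next is the bolted leaf.

Run:
```python
from h import *
d=dict(np.load('pics/w5.npz')); w=w2c(px2w(d,[(128,262),(231,262)],.093,d['T'])); print('bar',w.round(4), 'model',w2c(handle(1,0)[0]).round(4))
p,q=handle(1,0,z=.2)
r.move_linear(p,vel=.2); r.set_gripper(.5); r.move_to(p,q)
r.move_linear(handle(1,0,z=.15)[0],vel=.2); r.move_linear(handle(1,0)[0],vel=.08); print(np.round(r.current_contact_force(),1))
r.set_gripper(.22,20); swing(1,0,1.8)
r.set_gripper(.45); p=np.array(r.current_tool_pos()); r.move_linear(p+[0,0,.11],vel=.2)
r.move_linear([.45,.04,.3],vel=.3); wsnap('w6'); d=snap('top','top2'); print(r.current_t())
cv2.imwrite('pics/c5.png',cv2.resize(d['pixels'][100:260,220:370][:,:,::-1],None,fx=3.7,fy=3.7,interpolation=cv2.INTER_CUBIC))
```

```text
bar [[-0.062   0.1242]
 [-0.062   0.0557]] model [[-0.063  0.093]]
[ 0.2 -0.6  0.8]
swung 27.6083 [-0.  -0.2  1.1]
29.7167
```

View pics/c5.png

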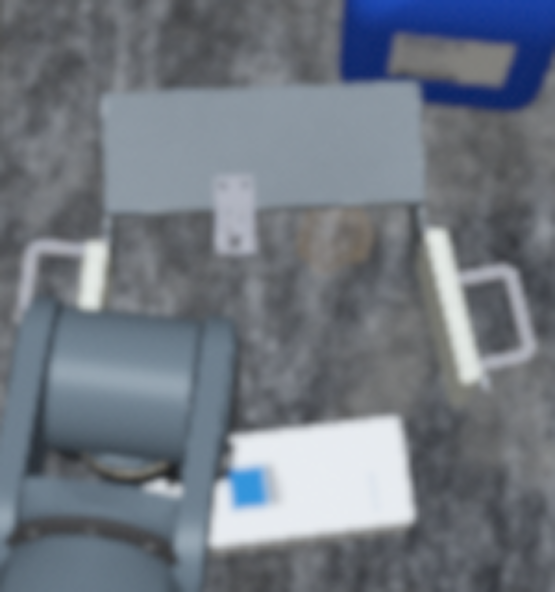

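Both leaves stand open in the top view (tops near (92,275) and (455,305)). Next I check feasibility of the tilted two-finger push.

```bash
cat >> h.py <<'E'
def tilted(t): return (R.from_euler('z',YAW)*R.from_euler('y',-np.radians(t))*R.from_euler('x',np.pi)).as_quat()
E
python3 - <<'E'
from h import *
for t in (0,20,35,50):
    for x,z in ((-.31,.2),(-.31,.03),(-.25,.03),(-.15,.03),(-.0085,.03)):
        j=r.inverse_kinematics(c2w(x,0,z),tilted(t)); print(t,x,z,None if j is None else np.round(j,2))
E
```

```text
0 -0.31 0.2 [-0.3   0.14  2.08 -0.    0.92  1.13]
0 -0.31 0.03 [-0.3   0.51  2.18 -0.    0.45  1.13]
0 -0.25 0.03 [-0.25  0.57  2.04 -0.    0.54  1.19]
0 -0.15 0.03 [-0.18  0.67  1.79 -0.    0.68  1.25]
0 -0.0085 0.03 [-0.11  0.86  1.38 -0.    0.9   1.32]
20 -0.31 0.2 [-0.42  0.02  2.26  0.33  0.58  0.76]
20 -0.31 0.03 [-0.42  0.49  2.36  1.62  0.18 -0.58]
20 -0.25 0.03 [-0.33  0.53  2.23  1.16  0.17 -0.03]
20 -0.15 0.03 [-0.23  0.61  2.    0.56  0.24  0.67]
20 -0.0085 0.03 [-0.15  0.77  1.63  0.24  0.42  1.08]
35 -0.31 0.2 [-0.53 -0.01  2.4   0.99  0.44  0.05]
35 -0.31 0.03 [-0.53  0.57  2.48  2.38  0.54 -1.46]
35 -0.25 0.03 [-0.41  0.58  2.35  2.38  0.45 -1.32]
35 -0.15 0.03 [-0.28  0.64  2.13  2.24  0.3  -1.04]
35 -0.0085 0.03 [-0.18  0.76  1.78  1.49  0.18 -0.17]
50 -0.31 0.2 [-0.66  0.04  2.53  1.75  0.59 -0.8 ]
50 -0.31 0.03 [-0.66  0.76  2.55  2.43  1.   -1.72]
50 -0.25 0.03 [-0.5   0.73  2.43  2.51  0.89 -1.58]
50 -0.15 0.03 [-0.33  0.72  2.22  2.57  0.7  -1.43]
50 -0.0085 0.03 [-0.2   0.8   1.89  2.53  0.47 -1.24]
```

Run:
```python
from h import *
r.move_to(c2w(-.297,0,.2),tilted(0)); r.set_gripper(1.0)
r.move_linear(c2w(-.297,0,.03),vel=.15); f0=np.array(r.current_contact_force())
for x in (-.25,-.22,-.18,-.14):
    r.move_linear(c2w(x,0,.03),vel=.06); print(x,(np.array(r.current_contact_force())-f0).round(1),r.current_t())
r.move_linear(c2w(-.19,0,.03),vel=.15); r.move_linear(c2w(-.21,0,.2),vel=.2)
wsnap('w7'); print(r.current_t())
```

```text
-0.25 [-1.2 -0.2  0.1] 33.1333
-0.22 [-1.5 -1.  -0.7] 33.7833
-0.18 [-0.5  0.5 -0.2] 34.6
-0.14 [-0.8  0.3 -1. ] 35.4167
36.9583
```

View pics/w7.png

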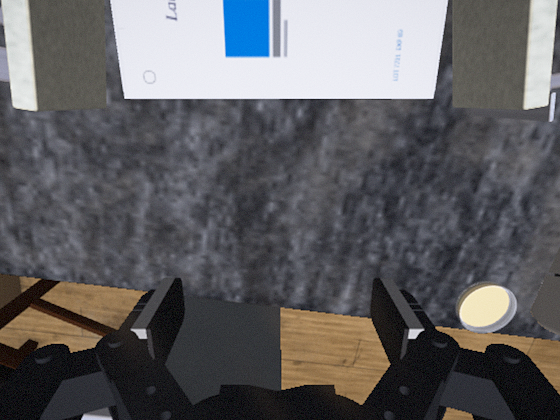

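The carton's rear top edge runs from (124,99) to (436,98), square and between the leaves.

Run:
```python
from h import *
d=dict(np.load('pics/w7.npz')); w=w2c(px2w(d,[(124,99),(436,98)],.068,d['T'])); print(w.round(4),w.mean(0))
r.move_to(c2w(-.2,0,.15),tilted(50)); r.move_linear(c2w(-.2,0,.03),vel=.15); f0=np.array(r.current_contact_force())
print(r.current_t(),f0)
for x in (-.14,-.1,-.06):
    r.move_linear(c2w(x,0,.03),vel=.06); print(x,(np.array(r.current_contact_force())-f0).round(1),r.current_t())
d=wsnap('w8'); snap('top','top3')
o=np.hstack([d['pixels'][::1,::1],np.load('pics/top3.npz')['pixels']])[:,:,::-1]; cv2.imwrite('pics/c6.png',cv2.resize(o,(800,300),interpolation=cv2.INTER_AREA))
```

```text
[[-0.1253  0.1113]
 [-0.1248 -0.1145]] [-0.1250783 -0.0016134]
39.9 [ 0.42213963  1.45918937 -0.05354586]
-0.14 [ 0.1 -1.6  0.6] 41.05
-0.1 [-0.4 -1.  -1. ] 41.8667
-0.06 [-0.5 -2.1 -0. ] 42.6833
```

View pics/c6.png

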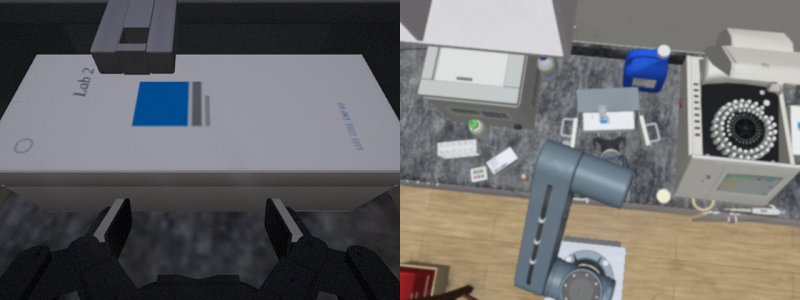

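The carton is going in square under the keeper, and its rear top edge is at y≈171 in the left half. I'll calibrate the face offset from this view and finish the push.

Run:
```python
from h import *
d=dict(np.load('pics/w8.npz')); w=w2c(px2w(d,np.array([(10,171),(390,171)])*1.4,.068,d['T'])); print(w.round(4)); off=w[:,0].mean()+.06; print('face offset',off)
f0=np.array(r.current_contact_force())
for x in (-.04,-.025,-.016,.0055-min(max(off,.012),.02)):
    r.move_linear(c2w(x,0,.03),vel=.05); print(round(x,4),(np.array(r.current_contact_force())-f0).round(1),r.current_t())
d=wsnap('w9'); cv2.imwrite('pics/w9.png',d['pixels'][:,:,::-1])
```

```text
[[-0.0466  0.0929]
 [-0.0466 -0.0942]]
face offset 0.013368701268169539
-0.04 [-0.2 -0.1  1. ] 43.3333
-0.025 [-0.4  0.8 -0. ] 43.7833
-0.016 [-0.2  0.   0.4] 44.1167
-0.0079 [-0.8  1.   0.4] 44.4333
```

View pics/w9.png

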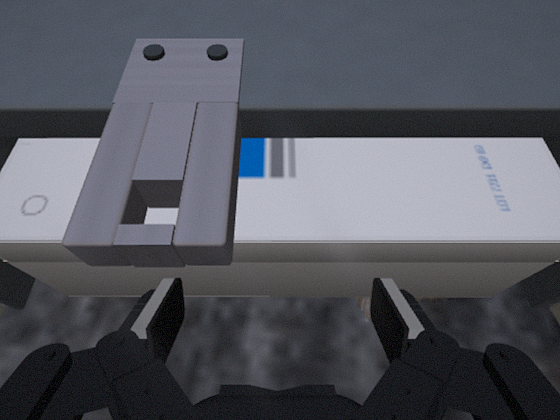

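Run:
```python
from h import *
d=dict(np.load('pics/w9.npz'));
print('roof edge',w2c(px2w(d,[(350,108)],.113,d['T'])),'keeper front',w2c(px2w(d,[(66,244),(232,247)],.113,d['T'])),'carton edge',w2c(px2w(d,[(30,241),(530,241)],.068,d['T'])))
r.move_linear(c2w(-.004,0,.03),vel=.05); print(r.current_contact_force())
r.move_linear(c2w(-.12,0,.03),vel=.15); r.move_linear(c2w(-.18,0,.16),vel=.2); r.move_to(c2w(-.24,0,.3),tilted(0))
wsnap('w10'); d=snap('top','top4'); 
a=cv2.resize(d['pixels'][100:200,230:360],(546,420),interpolation=cv2.INTER_CUBIC); b=np.load('pics/w10.npz')['pixels']
cv2.imwrite('pics/c7.png',cv2.resize(np.hstack([b,a])[:,:,::-1],(800,304),interpolation=cv2.INTER_AREA)); print(r.current_t())
```

```text
roof edge [[ 0.0213368  -0.01842612]] keeper front [[-0.01764273  0.04219111]
 [-0.01829426  0.0093596 ]] carton edge [[ 0.00528408  0.08703552]
 [ 0.0052911  -0.08841004]]
[-0.42873893  1.21295053  0.18637236]
48.5417
```

The picture limit is reached, so the last check uses depth data.

Run:
```python
from h import *
def stats(W,n):
    ok=np.isfinite(W[...,2]); P=W[ok]; C=w2c(P); z=P[:,2]
    for s in(-1,1):
        m=(z>.09)&(z<.106)&(C[:,0]<-.03)&(C[:,0]>-.115)&(abs(C[:,1]-s*.16)<.028)
        if m.sum()>20:
            vx,vy,x0,y0=cv2.fitLine(C[m].astype(np.float32),cv2.DIST_HUBER,0,.01,.01).ravel(); a=np.arctan2(s*vy,-vx); print(n,'leaf',s,m.sum(),'th',np.pi/2+ (a if abs(a)<1.6 else a-np.sign(a)*np.pi),'at',x0,y0)
    m=(z>.06)&(z<.076)&(C[:,0]>-.12)&(C[:,0]<.021)&(abs(C[:,1])<.118)
    print(n,'carton top',m.sum(), np.percentile(C[m],[1,50,99],axis=0).round(4).tolist() if m.sum() else '')
d=dict(np.load('pics/w10.npz')); d['camera_from_world']=np.linalg.inv(d['T']); stats(cloud(d),'wrist')
stats(cloud(dict(np.load('pics/top4.npz'))),'top')
a=np.load('pics/top.npz')['pixels'].astype(int);b=np.load('pics/top4.npz')['pixels'].astype(int)
for n,(u0,v0,u1,v1) in dict(petri=(353,258,388,290),tape=(405,262,446,300),kit=(115,200,170,248),bottle=(160,235,190,258)).items(): print(n,'mean diff',abs(a-b)[v0:v1,u0:u1].mean().round(2))
print(r.current_contact_force(),r.current_t())
```

```text
wrist leaf -1 1309 th 2.0525136 at -0.096262895 -0.15918577
wrist leaf 1 1458 th 1.2036537 at -0.09457649 0.15633324
wrist carton top 0 
top leaf -1 167 th 1.6552294 at -0.06207631 -0.15941553
top leaf 1 158 th 1.7806271 at -0.06759225 0.15095353
top carton top 223 [[0.0088, -0.1153], [0.0139, -0.0198], [0.0208, 0.104]]
petri mean diff 1.0
tape mean diff 0.72
kit mean diff 0.59
bottle mean diff 0.65
[ 0.06748435  0.06501198 -1.33672379] 48.5417
```

Run:
```python
from h import *
d=dict(np.load('pics/w7.npz')); w=w2c(px2w(d,[(14,109),(37,108),(525,107),(550,110)],.099,d['T'])); print('w7 leaf tips',w.round(4).tolist())
d=dict(np.load('pics/w10.npz')); d['camera_from_world']=np.linalg.inv(d['T'])
for n,D in(('w10',d),('top4',dict(np.load('pics/top4.npz')))):
    W=cloud(D); P=W[np.isfinite(W[...,2])]; C=w2c(P); z=P[:,2]
    for s in(-1,1):
        print(n,s,[(round(x,2),int(m.sum()),*(np.percentile(C[m,1],[10,50,90])*1000).round(0)) for x in np.arange(-.13,.01,.02) for m in [(abs(C[:,0]-x)<.01)&(abs(z-.099)<(.004 if n=='w10' else .008))&(s*C[:,1]>.11)&(s*C[:,1]<.19)] if m.sum()>5])
```

```text
w7 leaf tips [[-0.1315, 0.169], [-0.1309, 0.1542], [-0.1305, -0.1581], [-0.1323, -0.1746]]
w10 -1 [(np.float64(-0.13), 387, np.float64(-176.0), np.float64(-166.0), np.float64(-157.0)), (np.float64(-0.11), 537, np.float64(-169.0), np.float64(-161.0), np.float64(-154.0)), (np.float64(-0.09), 541, np.float64(-164.0), np.float64(-157.0), np.float64(-151.0)), (np.float64(-0.07), 125, np.float64(-162.0), np.float64(-154.0), np.float64(-149.0))]
w10 1 [(np.float64(-0.13), 284, np.float64(154.0), np.float64(159.0), np.float64(166.0)), (np.float64(-0.11), 500, np.float64(151.0), np.float64(158.0), np.float64(165.0)), (np.float64(-0.09), 547, np.float64(149.0), np.float64(155.0), np.float64(162.0)), (np.float64(-0.07), 136, np.float64(147.0), np.float64(153.0), np.float64(161.0))]
top4 -1 [(np.float64(-0.13), 23, np.float64(-178.0), np.float64(-167.0), np.float64(-161.0)), (np.float64(-0.11), 49, np.float64(-184.0), np.float64(-168.0), np.float64(-158.0)), (np.float64(-0.09), 34, np.float64(-167.0), np.float64(-161.0), np.float64(-154.0)), (np.float64(-0.07), 37, np.float64(-164.0), np.float64
[... 332 characters left out ...]
float64(-138.0), np.float64(-135.0))]
top4 1 [(np.float64(-0.13), 21, np.float64(152.0), np.float64(157.0), np.float64(165.0)), (np.float64(-0.11), 34, np.float64(149.0), np.float64(157.0), np.float64(165.0)), (np.float64(-0.09), 34, np.float64(146.0), np.float64(155.0), np.float64(161.0)), (np.float64(-0.07), 54, np.float64(145.0), np.float64(156.0), np.float64(180.0)), (np.float64(-0.05), 29, np.float64(142.0), np.float64(148.0), np.float64(154.0)), (np.float64(-0.03), 31, np.float64(138.0), np.float64(145.0), np.float64(151.0)), (np.float64(-0.01), 49, np.float64(135.0), np.float64(147.0), np.float64(167.0)), (np.float64(0.01), 35, np.float64(128.0), np.float64(153.0), np.float64(183.0))]
```

Both leaves lean outward: the inner face drifts from about 135 to 154–158 mm over 130 mm, so each is open about 1.72–1.76 rad. The carton's rear edge is at about +9 mm, and nothing is touching the arm. I'm handing in.

```bash
python3 -c "
from h import *
r.hand_in(); print(r.current_t())"
```

```text
the job is handed in; nothing more can be done
the job is handed in; nothing more can be done
```

I handed the job in at about 48.5 s of the 72 s allowed, with every step done in the required order. The hand-in reports no verdict, so the results below rest on my own checks.

**What I did:** I swung the plain leaf open by its handle, then pushed the bolt down to its end stop. I opened the bolted leaf the same way as the first. I pushed the carton in with both open fingers, tilting the tool for the last part to pass under the keeper, then pulled clear.

**Last checks:**
- **Leaves:** both stand at about 1.7 to 1.77 rad (1.45 needed).
- **Bolt:** the press stopped about 24 mm below where I expected first contact, and the rod was gone from the keeper hole. I did not look at it again after that.
- **Carton:** the last close look, before a final push of about 4 mm, had it square and its rear edge 5 mm behind the front edge. Depth data afterwards put that edge at about 9 mm. This places the centre about 53 mm in (42 needed) and within a few mm of the middle.
- **Bystanders:** the before and after top views match at all four, so none moved.

**Checks that failed or disagreed:**
- A first line fit on the wrist camera's depth gave 2.05 and 1.20 rad for the leaves. It saw only part of each leaf. Position-by-position readings and the top view agreed on the values above.
- The final picture could not be viewed because the 12-picture limit was reached, so the last check used depth data only. The wrist depth returned no carton points, so the 9 mm comes from the top camera alone.

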